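Bring the green cast under the inspection lens

TASK

Push the turntable round by its blue handle pegs until the green cast stands centred at the red arrow; then push the lens arm in over it, right up to its stop, and leave both so. Keep the gripper off the casts, which just ride along standing in their places, and do not disturb the other things on the bench.

Things in the scene. Friction and masses are not known exactly. Their poses are not given: they have to be found in the camera images.
- station (a point): Viewing place at the red arrow: the point on the turntable's top (z = 20 mm) straight in from the red arrow, 70 mm from the hub, where a cast's centre must come. Fixed to the grey stand, does not turn.
- hub (a point): Centre of the light grey turntable, on its top, 20 mm above the worktop. Disc 246 mm across, turns freely either way about the vertical through here (light drag, 0.6 N at a handle when slow, more when faster; it stays where it is left and does not coast). A wall shelf hangs over the back of the bench (underside 635 mm above the worktop, front edge about 0.61 m ahead of the robot base): keep the wrist low there.
- handle_1 (a point): Blue upright handle peg 1 of 3 at the end of a steel spoke of the turntable: round, 16 mm across, top 62 mm above the worktop, centred 145 mm from the hub, half-way between two casts; turns with the table. The point lies on the peg's axis 45 mm above the worktop.
- seat_1 (a point): Place 1 of 3 on the turntable's top, 70 mm from the hub, where one of the casts stands loose at the start, inside a shallow grey rim (98 mm across inside, 4.5 mm high) in which it can shift some mm if the table is jerked; the three places are 120 degrees apart and turn with the table.
- handle_2 (a point): Blue upright handle peg 2 of 3 at the end of a steel spoke of the turntable: round, 16 mm across, top 62 mm above the worktop, centred 145 mm from the hub, half-way between two casts; turns with the table. The point lies on the peg's axis 45 mm above the worktop.
- seat_2 (a point): Place 2 of 3 on the turntable's top, 70 mm from the hub, where one of the casts stands loose at the start, inside a shallow grey rim (98 mm across inside, 4.5 mm high) in which it can shift some mm if the table is jerked; the three places are 120 degrees apart and turn with the table.
- handle_3 (a point): Blue upright handle peg 3 of 3 at the end of a steel spoke of the turntable: round, 16 mm across, top 62 mm above the worktop, centred 145 mm from the hub, half-way between two casts; turns with the table. The point lies on the peg's axis 45 mm above the worktop.
- seat_3 (a point): Place 3 of 3 on the turntable's top, 70 mm from the hub, where one of the casts stands loose at the start, inside a shallow grey rim (98 mm across inside, 4.5 mm high) in which it can shift some mm if the table is jerked; the three places are 120 degrees apart and turn with the table.
- cast_green: green stone cast (a dental arch), 57x69x31 mm, standing loose on the turntable in any one of the three places, turned any way; its top is about 50 mm above the worktop. Origin at the centre of its underside.
- cast_white: white plaster cast, 60x72x28 mm, standing loose on the turntable in any one of the three places, turned any way; its top is about 50 mm above the worktop. Origin at the centre of its underside.
- cast_yellow: yellow stone cast, 56x69x28 mm, standing loose on the turntable in any one of the three places, turned any way; its top is about 50 mm above the worktop. Origin at the centre of its underside.
- lens_post (a point): Axis of the lens arm on its steel post (26 mm across at the top, top 100 mm above the worktop) to the right of the turntable; the point lies on the axis at the arm's mid-height, 92 mm up.
- bar_mid (a point): Point on the lens arm 100 mm out from the post's axis, at mid-height (92 mm). The arm is a straight level aluminium bar 10 mm wide, 14 mm high (85 to 99 mm above the worktop), running from the post to the lens ring, above the casts and the handles.
- lens (a point): Centre of the round lens in its black ring (64 mm across, 87 to 97 mm above the worktop) at the end of the lens arm, 191 mm from the post's axis.
- lens_arm (a joint): Angle of the lens arm (rad): 0 parked away from the turntable, growing anticlockwise seen from above as the arm swings in over the turntable; about 0 to 0.25 at the start; firm stop at 1.57, where the lens is centred above the viewing place. Light drag (under 1 N at bar_mid), stays where left.
- wax_box: wax carton, 68x98x24 mm, loose, a bystander. Origin at the centre of its underside.
- pliers: red-handled pliers, 41x128x10 mm, loose, a bystander. Origin at the centre of its underside.
- mixing_bowl: green mixing bowl, 117 mm across, 68 mm high, loose, a bystander. Origin at the centre of its underside.
- mix_cup: white plastic cup, 64 mm across, 56 mm high, loose, a bystander. Origin at the centre of its underside.
- bur_tin: green flat tin, 77x108x30 mm, loose, a bystander. Origin at the centre of its underside.
- separator_bottle: white bottle with a blue cap, 57 mm across, 125 mm high, loose, a bystander. Origin at the centre of its underside.
- turntable (a joint): Angle of the turntable (rad), 0 at the start, growing anticlockwise seen from above; free both ways for more than a full turn.
Things that resemble listed ones, but are neither listed nor needed, are in the scene too. Leave any purple look-alike of the cast_white alone.

How it is judged:
On the way, in this order (a step that is already met when the one before it is completed fails the run):
1. the green cast has been brought to the red arrow (within 12 mm) and the table is at rest, the lens arm still out (horizontal distance between cast_green and station below 0.012 m and velocity of joint turntable between -0.1 and 0.1 rad/s and value of joint lens_arm below 0.6 rad), for 0.3 s.
2. the lens arm has been swung in to its stop (value of joint lens_arm above 1.5 rad), for 0.2 s.
At the end, for the whole second after the job is handed in: The centre of the green cast is within 12 mm (seen from above) of the viewing place at the red arrow and at rest, the lens arm is at its stop (joint above 1.5 rad of 1.57), and all three casts stand upright within 20 mm of the middle of a place on the turntable (horizontal distance between cast_green and station below 0.012 m and angular speed of cast_green below 0.1 rad/s and value of joint lens_arm above 1.5 rad and angle between each of cast_green, cast_white, cast_yellow's own z axis and vertical below 0.1 rad and (horizontal distance between cast_green and seat_1 below 0.02 m or horizontal distance between cast_green and seat_2 below 0.02 m or horizontal distance between cast_green and seat_3 below 0.02 m) and (horizontal distance between cast_white and seat_1 below 0.02 m or horizontal distance between cast_white and seat_2 below 0.02 m or horizontal distance between cast_white and seat_3 below 0.02 m) and (horizontal distance between cast_yellow and seat_1 below 0.02 m or horizontal distance between cast_yellow and seat_2 below 0.02 m or horizontal distance between cast_yellow and seat_3 below 0.02 m)); the robot touches nothing.
It fails at once if the gripper or arm touched a cast (contact force between any of the fingers, the arm and cast_green above 1 N or contact force between any of the fingers, the arm and cast_white above 1 N or contact force between any of the fingers, the arm and cast_yellow above 1 N).
It fails at once if a cast was lifted, tipped or shifted from its place on the turntable (not (horizontal distance between cast_green and seat_1 below 0.02 m or horizontal distance between cast_green and seat_2 below 0.02 m or horizontal distance between cast_green and seat_3 below 0.02 m) or not (horizontal distance between cast_white and seat_1 below 0.02 m or horizontal distance between cast_white and seat_2 below 0.02 m or horizontal distance between cast_white and seat_3 below 0.02 m) or not (horizontal distance between cast_yellow and seat_1 below 0.02 m or horizontal distance between cast_yellow and seat_2 below 0.02 m or horizontal distance between cast_yellow and seat_3 below 0.02 m) or z of any of cast_green, cast_white, cast_yellow in the frame of hub above 0.012 m or angle between any of cast_green, cast_white, cast_yellow's own z axis and vertical above 0.25 rad).
It fails at once if another thing on the bench was disturbed (moved more than 20 mm) (distance of any of wax_box, pliers, mixing_bowl, mix_cup, bur_tin, separator_bottle from where it was at the start of the episode above 0.02 m).
It also fails if it takes over 72 s, if anything falls off the work surface, if the arm or the gripper's body presses on something with over 40 N, if the wrist force passes 120 N, or if a joint passes its speed limit or range.

ROBOT

A 7-joint arm with a two-finger parallel gripper is mounted at the origin on a cart in front of the work surface, level with it; the furniture and walls round the work are solid. World frame = base frame: x ahead of the robot, y to its left, z up, the work surface at z = 0. Lengths are in m, angles in rad, forces in N, time in s.
With the tool pointing down it reaches from about 0.4 to 0.925 m from the base axis. Payload 4.1 kg.
Tool frame: the origin (TCP) lies midway between the tips of the shut fingers; the grasp point (between the pads) lies 19 mm behind it (grip_depth is the distance from the TCP to the grasp point, in m); z points along the fingers, y is the line along which they close (so a half turn about z gives the same grasp; the last joint's range is limited). The gripper opens to 85 mm and grips with 20 to 120 N. Pads are 22 mm wide; open, the fingers measure 114 mm over their backs; the gripper's body (76 mm by 85 mm) begins 54 mm behind the grasp point. The pads swing forward as they close: fully open they stand 13 mm farther back than shut.
Start: joints at [1.223, 0.398, 0.045, 1.537, -0.019, 1.207, -0.051], TCP at [0.16, -0.63, 0.231] pointing down, gripper open.
Joint ranges: [-2.82, 2.82], [-0.49, 2.23], [-1.37, 1.46], [0, 2.46], [-1.36, 4.5], [0.23, 2], [-2.94, 2.94]. Speed limits (rad/s): [2.57, 2.57, 3.14, 3.14, 3.14, 3.14, 3.14].

INTERFACE

Orientations are given as [roll, pitch, yaw] about the fixed x, y, z axes, in that order (R = Rz(yaw) Ry(pitch) Rx(roll)).
In Python, from plant import * gives the robot as it stands. The module is installed in compiled form; this text tells all that it offers.
- The arm moves only by the tool servo_tool, never from a script. Its argument "plan" is one flat list of numbers, 6 for each row, row after row: the shift along the tool's x, y, z each as a share of 25 cm, from -1 to 1, then the turn, a rotation vector about the tool's x, y, z each as a share of 90 degrees, from -1 to 1. A call has 1 to 12 rows; each row shifts and turns the commanded pose from where the row before left it, along the tool's axes as they then stand; what a row does not reach is not made up. A row lasts 1/10 s, in which the tool goes at most 50 mm and 8.59 degrees, less where a joint would pass 70% of its speed; a pose out of reach is approached as far as the arm can. A call with a number of a shift or a turn outside -1 to 1 is refused whole. A call with a gripper value outside its range is refused whole. "fingers" is the closure in counts, from 0 (fully open) to 255 (shut), set as the call begins (left out, the last holds). The fingers move at their own pace and stop on an object; "newtons" is the grip in N (left out, the last holds). Time passes only in rows, so rows that do not move let the fingers close. It gives the time, the measured TCP pose, the force, the opening and the grip force at its end, in the units of the state.
- read_state(): the state, without advancing time (a new reading comes with each control period).
- camera(name): name is "scene" or "top"; returns the picture (480x640x3 uint8, blue, green, red); there is no depth.
- calibration(name): a dict with "K" (3x3 intrinsics, pixels), "R" (3x3) and "t" (3): a world point X has camera coordinates R X + t. Camera axes: x right, y down, z forward; pixel columns grow to the right and rows downward; lengths in m; the calibration is good to about 2 mm. A picture is of the moment at which its call begins. calibration takes no time and is no camera call.
- finish_job(): hands the job in; it is judged then, once.
The state is a dict: "time": time; "q": joint angles; "joint_vel": joint speeds; "tau": joint torques, N m; "eef_pos": TCP position; "orientation": TCP orientation; "contact_force": force on the tool from outside, world axes, zero at the start; "torque": the same for the moment, N m; "finger_gap": finger opening in m; "grasp_force": force on a finger pad.
Only numpy, scipy, OpenCV 4.12 (cv2) and the standard library are available. Lean on these libraries where they do the work, as an engineer would, in place of code of your own. Each camera call takes 0.05 s, during which the arm holds its last target. There are 200 camera calls.

## Working session

There is one attempt and no reset: what is moved stays moved. The work goes in short steps, Python scripts to look and compute and a tool call to move; the robot and the scene stay as the last step left them, time stands still between calls to the robot, and variables do not carry over. Pictures are saved under pics/ and viewed, at most 10 in all, crops included, and the job is handed in when it is done.

Besides the shell and the picture viewer there is one more tool, called after "Call:" as name(argument=value, ...) on one line, values as JSON. servo_tool: Moves the arm, as the interface text tells. Its arguments: {"type":"object","properties":{"plan":{"type":"array"},"fingers":{"type":"number"},"newtons":{"type":"number"}},"required":["plan"]}

```bash
mkdir -p pics
cat > h.py <<'E'
from plant import *
import numpy as np, cv2
from scipy.spatial.transform import Rotation as Ro
def ray(name,uv,z):
    c=calibration(name);K,R,t=map(np.array,(c["K"],c["R"],c["t"]))
    d=R.T@np.linalg.solve(K,[uv[0],uv[1],1]);o=-R.T@t
    return o+d*(z-o[2])/d[2]
def proj(name,X):
    c=calibration(name);p=np.array(c["K"])@(np.array(c["R"])@np.array(X)+np.array(c["t"]));return p[:2]/p[2]
E
python3 - <<'E'
from h import *
for n in("top","scene"):
    cv2.imwrite(f"pics/{n}0.png",camera(n)); c=calibration(n); print(n,-np.array(c["R"]).T@c["t"])
s=read_state();print(s)
E
```

```text
top [-0.6167004   0.31858481  1.64153029]
scene [-0.05521085  0.61434988  1.00967979]
{'time': 0.1, 'q': array([ 1.22298012,  0.3991273 ,  0.04507174,  1.53773786, -0.01869029,
        1.20692629, -0.05071371]), 'joint_vel': array([-0.00023613, -0.00063521, -0.00041922, -0.0024311 ,  0.00068277,
       -0.00081268, -0.00080749]), 'tau': array([ 3.85542487e-03, -4.76263011e+01,  1.37034550e+00, -2.54950780e+01,
        1.20371167e-02,  5.07006043e-03, -3.41138207e-05]), 'eef_pos': array([ 0.159927  , -0.62943074,  0.23036928]), 'orientation': array([-3.13982138e+00,  1.45871889e-04,  2.48885758e-01]), 'contact_force': array([-0.09886219,  0.61339106,  0.61802887]), 'torque': array([ 0.00755712, -0.02232605,  0.03546523]), 'grasp_force': 0.0, 'finger_gap': 0.08532523170645584}
```

View pics/top0.png

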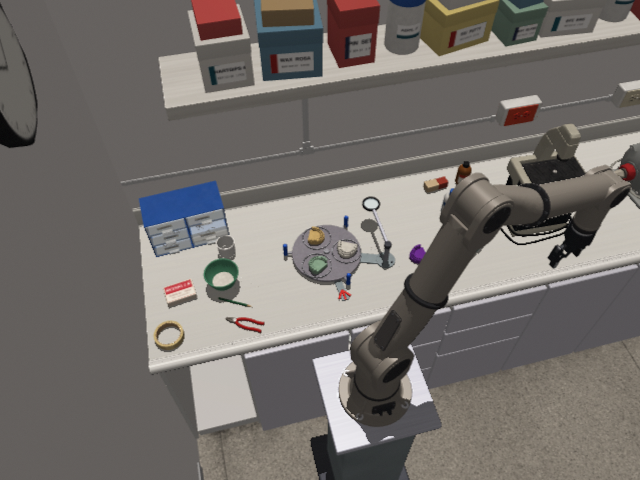

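View pics/scene0.png

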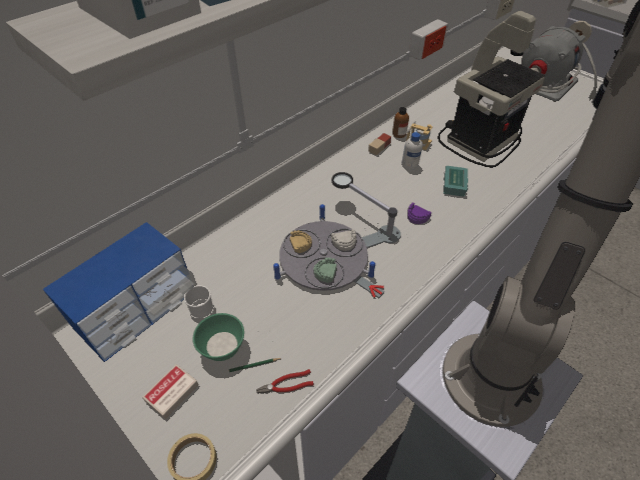

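The top view shows the turntable around (327,253), with the green cast at (318,265) and the red arrow at (343,292). In the scene view they are at (325,255), (325,270) and (372,288). The lens ring is at (343,181), its post at (392,222), and the purple look-alike at (419,213). I'll measure these and take one enlarged crop.

Run:
```python
from h import *
im={n:cv2.imread(f"pics/{n}0.png") for n in("top","scene")}
box={"top":(265,190,430,310),"scene":(255,165,435,305)}
def blobs(n,f,amin):
    x0,y0,x1,y1=box[n];hsv=cv2.cvtColor(im[n],cv2.COLOR_BGR2HSV).astype(int)
    m=np.zeros((480,640),np.uint8);m[y0:y1,x0:x1]=f(hsv)[y0:y1,x0:x1]
    N,L,S,C=cv2.connectedComponentsWithStats(m)
    return [(S[i].tolist(),C[i]) for i in range(1,N) if S[i][4]>=amin]
H=lambda a,b,s,v:(lambda h:(h[...,0]>=a)&(h[...,0]<=b)&(h[...,1]>s)&(h[...,2]>v))
for n in im:
    P=[]
    for S,C in blobs(n,H(105,125,130,40),8):
        p=ray(n,C,.042);P.append(p[:2]);print(n,"blue",S,C.round(1),p.round(4))
    P=np.array(P)
    if len(P)==3:
        A=np.c_[2*P,np.ones(3)];s=np.linalg.solve(A,(P**2).sum(1));print(" circ",s[:2].round(4),np.sqrt(s[2]+s[:2]@s[:2]).round(4),"mean",P.mean(0).round(4))
    for nm,f,z,a in(("green",H(45,90,45,40),.045,30),("yellow",H(12,30,100,60),.045,30),("red",H(0,8,130,80),.01,5)):
        for S,C in blobs(n,f,a):print(n,nm,S,C.round(1),ray(n,C,z).round(4))
x0,y0,x1,y1=box["scene"];a=cv2.resize(im["scene"][y0:y1,x0:x1],None,fx=4.2,fy=4.2,interpolation=cv2.INTER_CUBIC)
cv2.imwrite("pics/crop0.png",a);print(a.shape)
```

```text
top blue [344, 216, 4, 11, 29] [345.3 220.4] [ 0.6319 -0.0832  0.042 ]
top blue [283, 244, 4, 12, 35] [284.9 249.1] [0.559 0.157 0.042]
top blue [346, 273, 5, 12, 40] [348.  278.5] [ 0.3859 -0.024   0.042 ]
 circ [0.5256 0.0156] 0.1452 mean [0.5256 0.0166]
top yellow [308, 227, 16, 17, 211] [315.5 235.9] [0.5872 0.0395 0.045 ]
top red [339, 290, 12, 10, 51] [343.3 294. ] [0.3498 0.0015 0.01  ]
scene blue [320, 205, 4, 3, 10] [321.8 206. ] [ 0.6456 -0.0971  0.042 ]
scene blue [370, 262, 5, 4, 17] [372.1 263.6] [ 0.3965 -0.0359  0.042 ]
scene blue [274, 264, 5, 4, 16] [276.  265.5] [0.5726 0.1486 0.042 ]
 circ [0.5385 0.0048] 0.1478 mean [0.5382 0.0052]
scene yellow [291, 231, 20, 19, 204] [299.6 240.2] [0.5914 0.0445 0.045 ]
scene red [369, 285, 14, 12, 78] [374.8 289. ] [0.3504 0.0027 0.01  ]
(588, 756, 3)
```

View pics/crop0.png

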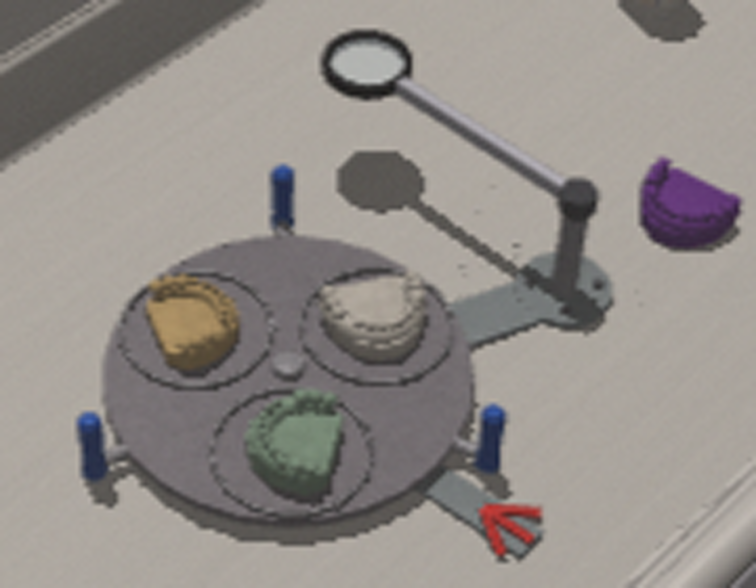

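The crop confirms the green cast sits between the left peg and the peg by the arrow. The arrow points in at the near side, the lens arm is parked pointing away, and the purple look-alike beyond the post is not involved. Next I'll measure the hub, casts and post.

```bash
cat >> h.py <<'E'
def greencast(n,img):
    hsv=cv2.cvtColor(img,cv2.COLOR_BGR2HSV).astype(int)
    m=((hsv[...,0]>=40)&(hsv[...,0]<=95)&(hsv[...,1]>40)&(hsv[...,2]>40)).astype(np.uint8)
    R=np.zeros_like(m);x0,y0,x1,y1={"top":(290,222,365,285),"scene":(278,220,372,292)}[n];R[y0:y1,x0:x1]=1
    m=cv2.morphologyEx(m&R,cv2.MORPH_CLOSE,np.ones((3,3)))
    c=max(cv2.findContours(m,0,2)[0],key=cv2.contourArea)
    g=np.array([ray(n,p[0],.036)[:2] for p in c],np.float32)
    return cv2.contourArea(c),cv2.minAreaRect(g)
def pegs(n,img):
    hsv=cv2.cvtColor(img,cv2.COLOR_BGR2HSV).astype(int)
    m=((hsv[...,0]>=105)&(hsv[...,0]<=125)&(hsv[...,1]>130)&(hsv[...,2]>40)).astype(np.uint8)
    x0,y0,x1,y1={"top":(265,190,372,310),"scene":(255,185,400,305)}[n]
    N,L,S,C=cv2.connectedComponentsWithStats(m[y0:y1,x0:x1])
    return [ray(n,C[i]+[x0,y0],.042 if n=="top" else .058)[:2] for i in range(1,N) if S[i][4]>=8]
E
python3 - <<'E'
from h import *
for n in("top","scene"):
    im=cv2.imread(f"pics/{n}0.png");hsv=cv2.cvtColor(im,cv2.COLOR_BGR2HSV)
    print(n,"green",greencast(n,im)); P=np.array(pegs(n,im)); print(P.round(4),P.mean(0))
    hub=np.array([.5256,.0160]);
    for a in(136.5,256.5,16.5): print(" seat",a,proj(n,[*(hub+.07*np.array([np.cos(np.radians(a)),np.sin(np.radians(a))])),.02]).round(1))
    # disc: pixel ring test - edge points along rays from hub
    pts=[]
    g=cv2.cvtColor(im,cv2.COLOR_BGR2GRAY).astype(float)
    for a in np.radians(range(0,360,6)):
        r=np.arange(.108,.140,.0005);v=[]
        for q in r:
            u=proj(n,[hub[0]+q*np.cos(a),hub[1]+q*np.sin(a),.02]);v.append(cv2.getRectSubPix(g.astype(np.float32),(1,1),tuple(map(float,u)))[0,0])
        d=np.convolve(v,[1]*6+[-1]*6,'same')[7:-7]
        if d.max()>100:pts.append(hub+r[7+d.argmax()]*np.array([np.cos(a),np.sin(a)]))
    p=np.array(pts);A=np.c_[2*p,np.ones(len(p))];b=(p**2).sum(1)
    for _ in range(3):
        s=np.linalg.lstsq(A,b,rcond=None)[0];R=np.sqrt(s[2]+s[:2]@s[:2]);e=abs(np.hypot(*(A[:,:2]/2-s[:2]).T)-R);k=e<.004;A,b=A[k],b[k]
    print(" disc",s[:2].round(4),R.round(4),len(b))
T={"top":[(388,243,.1),(371,203,.092),(545,210,0),(580,190,0),(510,160,0),(422,253,0.02)],"scene":[(392.5,212,.1),(343,180,.092),(413,165,0),(470,150,0),(492,152,0),(456,180,0.03)]}
for n in T:
    for t in T[n]:print(n,t,ray(n,t[:2],t[2]).round(3))
E
```

```text
top green (190.0, ((0.4699074327945709, 0.06309822201728821), (0.055373746901750565, 0.06709708273410797), 75.74938201904297))
[[ 0.6319 -0.0832]
 [ 0.559   0.157 ]
 [ 0.3859 -0.024 ]] [0.52559476 0.01657033]
 seat 136.5 [316.4 266.5]
 seat 256.5 [345.9 252.1]
 seat 16.5 [316.2 238.8]Traceback (most recent call last):
  File "<stdin>", line 13, in <module>
  File "h.py", line 9, in proj
    c=calibration(name);p=np.array(c["K"])@(np.array(c["R"])@np.array(X)+np.array(c["t"]));return p[:2]/p[2]
ValueError: time passes only in moves, steps and waits
```

```bash
sed -i '1a import functools' h.py; sed -i 's/^def ray/calibration=functools.lru_cache(None)(calibration)\ndef ray/' h.py
python3 - <<'E'
from h import *
hub=np.array([.5256,.0160])
for n in("top","scene"):
    im=cv2.imread(f"pics/{n}0.png")
    print(n,"green",greencast(n,im)); P=np.array(pegs(n,im)); print(P.round(4),P.mean(0))
    print(" angles",np.degrees(np.arctan2(*(P-P.mean(0)).T[::-1])).round(1))
T={"top":[(388,243,.1),(371,203,.092),(545,210,0),(510,160,0)],"scene":[(392.5,212,.1),(343,180,.092),(413,165,0),(470,150,0),(456,180,0.03)]}
for n in T:
    for t in T[n]:print(n,t,ray(n,t[:2],t[2]).round(3))
E
```

```text
top green (190.0, ((0.4699074327945709, 0.06309822201728821), (0.055373746901750565, 0.06709708273410797), 75.74938201904297))
[[ 0.6319 -0.0832]
 [ 0.559   0.157 ]
 [ 0.3859 -0.024 ]] [0.52559476 0.01657033]
 angles [ -43.2   76.6 -163.8]Traceback (most recent call last):
  File "<stdin>", line 5, in <module>
  File "h.py", line 17, in greencast
    c=max(cv2.findContours(m,0,2)[0],key=cv2.contourArea)
ValueError: max() iterable argument is empty
```

```bash
sed -i 's/\[...,1\]>40)/[...,1]>(40 if n=="top" else 25))/' h.py
python3 - <<'E'
from h import *
im=cv2.imread("pics/scene0.png");print("hsv",cv2.cvtColor(im,cv2.COLOR_BGR2HSV)[262:276:4,318:334:4].tolist())
n="scene";P=np.array(pegs(n,im)); print(P.round(4),P.mean(0))
print(" angles",np.degrees(np.arctan2(*(P-P.mean(0)).T[::-1])).round(1))
T={"top":[(388,243,.1),(371,203,.092),(545,210,0),(510,160,0)],"scene":[(392.5,212,.1),(343,180,.092),(413,165,0),(470,150,0),(456,180,0.03)]}
for n in T:
    for t in T[n]:print(n,t,ray(n,t[:2],t[2]).round(3))
print("green",greencast("scene",im))
E
```

```text
hsv [[[54, 27, 94], [56, 34, 111], [60, 34, 76], [54, 34, 76]], [[58, 35, 108], [57, 33, 138], [57, 35, 139], [55, 35, 138]], [[58, 33, 99], [57, 34, 136], [57, 34, 135], [59, 37, 138]], [[58, 34, 104], [57, 36, 128], [55, 35, 131], [58, 35, 131]]]
[[ 0.634  -0.0853]
 [ 0.389  -0.0252]
 [ 0.5622  0.1563]] [0.52839993 0.01525187]
 angles [ -43.6 -163.8   76.5]
top (388, 243, 0.1) [ 0.455 -0.183  0.1  ]
top (371, 203, 0.092) [ 0.649 -0.183  0.092]
top (545, 210, 0) [ 0.527 -0.845  0.   ]
top (510, 160, 0) [ 0.807 -0.833  0.   ]
scene (392.5, 212, 0.1) [ 0.449 -0.176  0.1  ]
scene (343, 180, 0.092) [ 0.643 -0.183  0.092]
scene (413, 165, 0) [ 0.598 -0.487  0.   ]
scene (470, 150, 0) [ 0.507 -0.695  0.   ]
scene (456, 180, 0.03) [ 0.436 -0.492  0.03 ]
green (379.0, ((0.47724297642707825, 0.06360742449760437), (0.055814530700445175, 0.0805235505104065), 32.60272216796875))
```

```bash
cat >> h.py <<'E'
def rows(p1,yaw1,n,p0=None,yaw0=None):
    """rows that move the tool (pointing down) straight to p1, yaw1 (deg) in n rows"""
    s=read_state()
    p0=np.array(s["eef_pos"] if p0 is None else p0);y0=s["orientation"][2] if yaw0 is None else np.radians(yaw0)
    dy=(np.radians(yaw1)-y0)/n;d=(np.array(p1)-p0)/n;out=[]
    for i in range(n):
        t=Ro.from_euler("xyz",[np.pi,0,y0+i*dy]).as_matrix().T@d/.25
        out+=[*t.round(3),0,0,round(-dy/(np.pi/2),3)]
    print(str([float(v)+0. for v in out]).replace(".0,",",").replace(" ",""))
E
python3 - <<'E'
from h import *
rows([.40,-.25,.23],60,12)
rows([.556,.157,.23],100,12,[.40,-.25,.23],60)
E
```

```text
[0.109,-0.103,0,0,0,-0.042,0.115,-0.095,0,0,0,-0.042,0.121,-0.088,0,0,0,-0.042,0.127,-0.079,0,0,0,-0.042,0.132,-0.071,0,0,0,-0.042,0.136,-0.062,0,0,0,-0.042,0.14,-0.053,0,0,0,-0.042,0.143,-0.043,0,0,0,-0.042,0.146,-0.033,0,0,0,-0.042,0.148,-0.024,0,0,0,-0.042,0.149,-0.014,0,0,0,-0.042,0.15,-0.004,0,0,0,-0.042]
[0.143,-0.023,0,0,0,-0.037,0.145,-0.014,0,0,0,-0.037,0.145,-0.006,0,0,0,-0.037,0.145,0.002,0,0,0,-0.037,0.145,0.011,0,0,0,-0.037,0.144,0.019,0,0,0,-0.037,0.143,0.028,0,0,0,-0.037,0.141,0.036,0,0,0,-0.037,0.138,0.044,0,0,0,-0.037,0.136,0.052,0,0,0,-0.037,0.132,0.06,0,0,0,-0.037,0.129,0.067,0,0,0,-0.037]
```

Call:
servo_tool(plan=[0.109,-0.103,0,0,0,-0.042,0.115,-0.095,0,0,0,-0.042,0.121,-0.088,0,0,0,-0.042,0.127,-0.079,0,0,0,-0.042,0.132,-0.071,0,0,0,-0.042,0.136,-0.062,0,0,0,-0.042,0.14,-0.053,0,0,0,-0.042,0.143,-0.043,0,0,0,-0.042,0.146,-0.033,0,0,0,-0.042,0.148,-0.024,0,0,0,-0.042,0.149,-0.014,0,0,0,-0.042,0.15,-0.004,0,0,0,-0.042], fingers=150)

```text
time: 1.3
eef_pos: [0.4013, -0.2497, 0.2311]
orientation: [-3.141, 0.0, 1.043]
contact_force: [0.9, -0.5, 0.4]
finger_gap: 0.0355
grasp_force: 0.0
```

Call:
servo_tool(plan=[0.143,-0.023,0,0,0,-0.037,0.145,-0.014,0,0,0,-0.037,0.145,-0.006,0,0,0,-0.037,0.145,0.002,0,0,0,-0.037,0.145,0.011,0,0,0,-0.037,0.144,0.019,0,0,0,-0.037,0.143,0.028,0,0,0,-0.037,0.141,0.036,0,0,0,-0.037,0.138,0.044,0,0,0,-0.037,0.136,0.052,0,0,0,-0.037,0.132,0.06,0,0,0,-0.037,0.129,0.067,0,0,0,-0.037])

```text
time: 2.5
eef_pos: [0.56, 0.1557, 0.2308]
orientation: [-3.141, 0.0, 1.74]
contact_force: [-0.1, 0.1, -0.3]
finger_gap: 0.0351
grasp_force: 0.0
```

Call:
servo_tool(plan=[0,0,0.14,0,0,0,0,0,0.14,0,0,0,0,0,0.14,0,0,0,0,0,0.14,0,0,0,0,0,0.12,0,0,0,0,0,0.1,0,0,0,0,0,0,0,0,0])

```text
time: 3.2
eef_pos: [0.5565, 0.1533, 0.0325]
orientation: [-3.133, 0.001, 1.738]
contact_force: [-0.4, 0.0, 0.5]
finger_gap: 0.0351
grasp_force: 0.0
```

Run:
```python
from h import *
im=camera("scene");cv2.imwrite("pics/s1.png",cv2.resize(im[185:305,240:400],None,fx=4.5,fy=4.5,interpolation=cv2.INTER_CUBIC))
# arc: keep yaw following; tool centre on circle from 76.5 to target
hub=np.array([.527,.016])
s=read_state();p=s["eef_pos"];y=np.degrees(s["orientation"][2]);print(p,y)
a0=np.degrees(np.arctan2(p[1]-hub[1],p[0]-hub[0]));print(a0)
for lo,hi in((a0,100),(100,118)):
    out=[];n=12
    A=np.linspace(lo,hi,n+1)
    for i in range(n):
        f=lambda a:hub+.145*np.array([np.cos(np.radians(a)),np.sin(np.radians(a))])
        d=np.array([*(f(A[i+1])-f(A[i])),0]);dy=A[i+1]-A[i] if lo>=100 else A[i+1]-A[i]
        t=Ro.from_euler("xyz",[np.pi,0,np.radians(y)]).as_matrix().T@d/.25
        out+=[*t.round(3),0,0,0]
    print([float(v)+0. for v in out])
```

```text
[0.55823979 0.15413488 0.03467891] 99.58753575836167
77.25668497878637
[0.007, -0.018, 0.0, 0.0, 0.0, 0.0, 0.006, -0.018, 0.0, 0.0, 0.0, 0.0, 0.006, -0.018, 0.0, 0.0, 0.0, 0.0, 0.005, -0.018, 0.0, 0.0, 0.0, 0.0, 0.005, -0.019, 0.0, 0.0, 0.0, 0.0, 0.004, -0.019, 0.0, 0.0, 0.0, 0.0, 0.003, -0.019, 0.0, 0.0, 0.0, 0.0, 0.003, -0.019, 0.0, 0.0, 0.0, 0.0, 0.002, -0.019, 0.0, 0.0, 0.0, 0.0, 0.001, -0.019, 0.0, 0.0, 0.0, 0.0, 0.001, -0.019, 0.0, 0.0, 0.0, 0.0, 0.0, -0.019, 0.0, 0.0, 0.0, 0.0]
[0.0, -0.015, 0.0, 0.0, 0.0, 0.0, -0.001, -0.015, 0.0, 0.0, 0.0, 0.0, -0.001, -0.015, 0.0, 0.0, 0.0, 0.0, -0.001, -0.015, 0.0, 0.0, 0.0, 0.0, -0.002, -0.015, 0.0, 0.0, 0.0, 0.0, -0.002, -0.015, 0.0, 0.0, 0.0, 0.0, -0.003, -0.015, 0.0, 0.0, 0.0, 0.0, -0.003, -0.015, 0.0, 0.0, 0.0, 0.0, -0.003, -0.015, 0.0, 0.0, 0.0, 0.0, -0.004, -0.015, 0.0, 0.0, 0.0, 0.0, -0.004, -0.015, 0.0, 0.0, 0.0, 0.0, -0.005, -0.014, 0.0, 0.0, 0.0, 0.0]
```

View pics/s1.png

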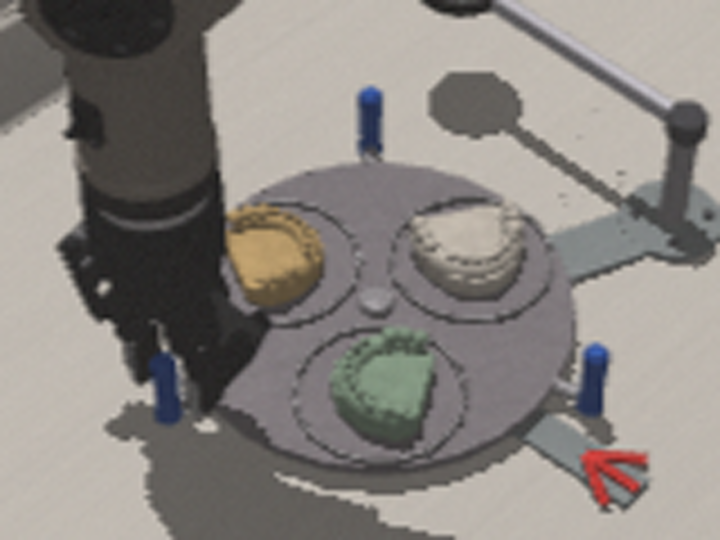

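The peg stands at crop (167,385), between the two fingers. I'll push round slowly, following the arc.

```bash
cat >> h.py <<'E'
def arc(c,r,a0,a1,n,yaw,dyaw=0,z=0):
    """rows along an arc (deg) about c; yaw (deg) at the start, dyaw over the whole"""
    A=np.radians(np.linspace(a0,a1,n+1));out=[]
    for i in range(n):
        d=r*np.array([np.cos(A[i+1])-np.cos(A[i]),np.sin(A[i+1])-np.sin(A[i]),0])
        t=Ro.from_euler("xyz",[np.pi,0,np.radians(yaw+dyaw*i/n)]).as_matrix().T@d/.25
        out+=[*t.round(3),0,0,round(-dyaw/n/90,3)]
    print(str([float(v)+0. for v in out]).replace(".0,",",").replace(" ",""))
E
python3 - <<'E'
from h import *
h=[.527,.016]
arc(h,.145,77,88,12,99.6);arc(h,.145,88,100,12,99.6);arc(h,.145,100,111,12,99.6,11);arc(h,.145,111,122,12,110.6,11)
E
```

```text
[0.003,-0.009,0,0,0,0,0.003,-0.009,0,0,0,0,0.003,-0.009,0,0,0,0,0.003,-0.009,0,0,0,0,0.003,-0.009,0,0,0,0,0.003,-0.009,0,0,0,0,0.003,-0.009,0,0,0,0,0.003,-0.009,0,0,0,0,0.002,-0.009,0,0,0,0,0.002,-0.009,0,0,0,0,0.002,-0.009,0,0,0,0,0.002,-0.009,0,0,0,0.0]
[0.002,-0.01,0,0,0,0,0.002,-0.01,0,0,0,0,0.002,-0.01,0,0,0,0,0.001,-0.01,0,0,0,0,0.001,-0.01,0,0,0,0,0.001,-0.01,0,0,0,0,0.001,-0.01,0,0,0,0,0.001,-0.01,0,0,0,0,0.001,-0.01,0,0,0,0,0,-0.01,0,0,0,0,0,-0.01,0,0,0,0,0,-0.01,0,0,0,0.0]
[0,-0.009,0,0,0,-0.01,0,-0.009,0,0,0,-0.01,0,-0.009,0,0,0,-0.01,0,-0.009,0,0,0,-0.01,0,-0.009,0,0,0,-0.01,0,-0.009,0,0,0,-0.01,0,-0.009,0,0,0,-0.01,0,-0.009,0,0,0,-0.01,0,-0.009,0,0,0,-0.01,0,-0.009,0,0,0,-0.01,0,-0.009,0,0,0,-0.01,0,-0.009,0,0,0,-0.01]
[0,-0.009,0,0,0,-0.01,0,-0.009,0,0,0,-0.01,0,-0.009,0,0,0,-0.01,0,-0.009,0,0,0,-0.01,0,-0.009,0,0,0,-0.01,0,-0.009,0,0,0,-0.01,0,-0.009,0,0,0,-0.01,0,-0.009,0,0,0,-0.01,0,-0.009,0,0,0,-0.01,0,-0.009,0,0,0,-0.01,0,-0.009,0,0,0,-0.01,0,-0.009,0,0,0,-0.01]
```

Call:
servo_tool(plan=[0.003,-0.009,0,0,0,0,0.003,-0.009,0,0,0,0,0.003,-0.009,0,0,0,0,0.003,-0.009,0,0,0,0,0.003,-0.009,0,0,0,0,0.003,-0.009,0,0,0,0,0.003,-0.009,0,0,0,0,0.003,-0.009,0,0,0,0,0.002,-0.009,0,0,0,0,0.002,-0.009,0,0,0,0,0.002,-0.009,0,0,0,0,0.002,-0.009,0,0,0,0])

```text
time: 4.45
eef_pos: [0.5316, 0.1581, 0.0362]
orientation: [-3.141, 0.0, 1.738]
contact_force: [1.0, 1.1, -0.0]
finger_gap: 0.0354
grasp_force: 0.4
```

Call:
servo_tool(plan=[0.002,-0.01,0,0,0,0,0.002,-0.01,0,0,0,0,0.002,-0.01,0,0,0,0,0.001,-0.01,0,0,0,0,0.001,-0.01,0,0,0,0,0.001,-0.01,0,0,0,0,0.001,-0.01,0,0,0,0,0.001,-0.01,0,0,0,0,0.001,-0.01,0,0,0,0,0,-0.01,0,0,0,0,0,-0.01,0,0,0,0,0,-0.01,0,0,0,0])

```text
time: 5.65
eef_pos: [0.5015, 0.156, 0.0362]
orientation: [-3.141, 0.0, 1.738]
contact_force: [0.9, 0.6, -0.3]
finger_gap: 0.0353
grasp_force: 0.4
```

Call:
servo_tool(plan=[0,-0.009,0,0,0,-0.01,0,-0.009,0,0,0,-0.01,0,-0.009,0,0,0,-0.01,0,-0.009,0,0,0,-0.01,0,-0.009,0,0,0,-0.01,0,-0.009,0,0,0,-0.01,0,-0.009,0,0,0,-0.01,0,-0.009,0,0,0,-0.01,0,-0.009,0,0,0,-0.01,0,-0.009,0,0,0,-0.01,0,-0.009,0,0,0,-0.01,0,-0.009,0,0,0,-0.01])

```text
time: 6.85
eef_pos: [0.4755, 0.1493, 0.0363]
orientation: [-3.142, 0.0, 1.928]
contact_force: [0.4, -0.3, 0.1]
finger_gap: 0.0349
grasp_force: 0.3
```

Call:
servo_tool(plan=[0,-0.009,0,0,0,-0.01,0,-0.009,0,0,0,-0.01,0,-0.009,0,0,0,-0.01,0,-0.009,0,0,0,-0.01,0,-0.009,0,0,0,-0.01,0,-0.009,0,0,0,-0.01,0,-0.009,0,0,0,-0.01,0,-0.009,0,0,0,-0.01,0,-0.009,0,0,0,-0.01,0,-0.009,0,0,0,-0.01,0,-0.009,0,0,0,-0.01,0,-0.009,0,0,0,-0.01])

```text
time: 8.05
eef_pos: [0.4511, 0.1377, 0.0363]
orientation: [-3.142, 0.0, 2.116]
contact_force: [1.3, -0.0, -0.3]
finger_gap: 0.035
grasp_force: 0.3
```

```bash
cat >> h.py <<'E'
def look(tag):
    hub=np.array([.527,.016])
    for n in("top","scene"):
        im=camera(n);cv2.imwrite(f"pics/{n}_{tag}.png",im)
        P=np.array(pegs(n,im));off={"top":[.5256,.0166],"scene":[.5284,.0153]}[n]
        print(n,"peg angles",[(np.degrees(np.arctan2(*(q-off)[::-1])).round(1),np.hypot(*(q-off)).round(3)) for q in P])
        try:
            a,(c,w,_)=greencast(n,im);d=np.array(c)-off;print(" green",a,w,np.array(c).round(4),"angle",np.degrees(np.arctan2(d[1],d[0]))%360,np.hypot(*d))
        except ValueError: print(" no green")
E
python3 - <<'E'
from h import *
look("a");s=read_state();p=s["eef_pos"]-[.527,.016,0];print(s["eef_pos"],np.degrees(np.arctan2(p[1],p[0])),np.degrees(s["orientation"]))
im=cv2.imread("pics/scene_a.png");cv2.imwrite("pics/s2.png",cv2.resize(im[185:305,240:400],None,fx=4.5,fy=4.5,interpolation=cv2.INTER_CUBIC))
E
```

```text
top peg angles [(np.float64(-1.6), np.float64(0.141)), (np.float64(-122.0), np.float64(0.145)), (np.float64(118.4), np.float64(0.144))]
 green 179.0 (0.04492129758000374, 0.0754048153758049) [0.4587 0.0179] angle 178.85452606020743 0.06695537054070828
scene peg angles [(np.float64(1.9), np.float64(0.134)), (np.float64(-121.8), np.float64(0.145))]
 green 335.5 (0.05560784786939621, 0.07969116419553757) [0.4603 0.0173] angle 178.34992956356714 0.06811087006835047
[0.45068648 0.13755534 0.03614762] 122.12096817064423 [-1.79948162e+02 -5.49714242e-04  1.21204465e+02]
```

View pics/s2.png

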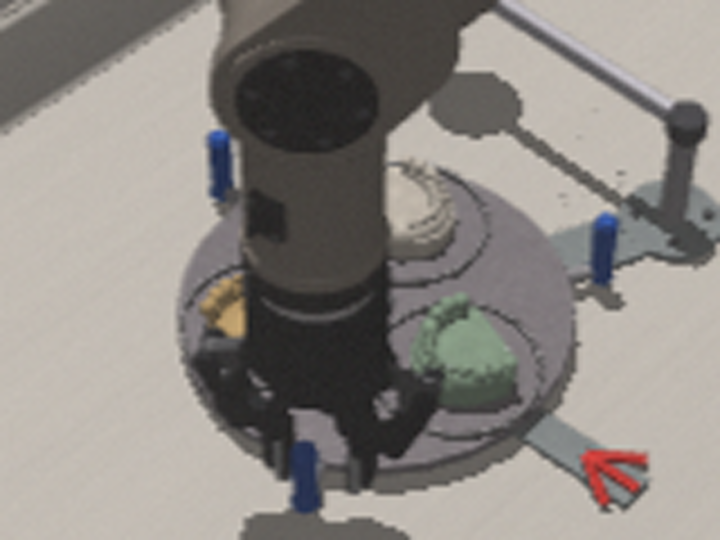

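The left peg is at 118° and the green cast at about 178.5°, against 184.5° for the arrow. That leaves about 6° to push.

Call:
servo_tool(plan=[0,-0.006,0,0,0,-0.007,0,-0.006,0,0,0,-0.007,0,-0.006,0,0,0,-0.007,0,-0.006,0,0,0,-0.007,0,-0.006,0,0,0,-0.007,0,-0.006,0,0,0,-0.007,0,-0.006,0,0,0,-0.007,0,-0.006,0,0,0,-0.007,0,-0.006,0,0,0,-0.007,0,-0.006,0,0,0,-0.007,0,0,0,0,0,0])

```text
time: 9.25
eef_pos: [0.4385, 0.1292, 0.0362]
orientation: [-3.141, 0.0, 2.225]
contact_force: [0.7, -0.7, 0.1]
finger_gap: 0.0352
grasp_force: 0.0
```

Run:
```python
from h import *
look("b");s=read_state();print(s["eef_pos"],s["contact_force"])
for n in("top","scene"):
    im=cv2.imread(f"pics/{n}_b.png");h=cv2.cvtColor(im,cv2.COLOR_BGR2HSV).astype(int)
    x0,y0,x1,y1={"top":(330,280,365,310),"scene":(360,275,395,305)}[n]
    m=((h[...,0]<9)&(h[...,1]>110)&(h[...,2]>70))[y0:y1,x0:x1].astype(np.uint8)
    g=np.array([ray(n,[x+x0,y+y0],.004)[:2] for y,x in np.argwhere(m)]);w,v=np.linalg.eigh(np.cov(g.T))
    off=np.array({"top":[.5256,.0166],"scene":[.5284,.0153]}[n]);d=g.mean(0)-off
    print(n,g.mean(0),np.degrees(np.arctan2(d[1],d[0]))%360,np.ptp(g,0))
```

```text
top peg angles [(np.float64(-116.9), np.float64(0.146)), (np.float64(124.6), np.float64(0.145))]
 green 187.0 (0.048160988837480545, 0.0714043602347374) [0.4584 0.0092] angle 186.3187003893915 0.06759617569339552
scene peg angles [(np.float64(4.6), np.float64(0.143)), (np.float64(-115.9), np.float64(0.145)), (np.float64(124.1), np.float64(0.147))]
 green 295.0 (0.051809169352054596, 0.07694525271654129) [0.4593 0.0085] angle 185.58862647053488 0.06942096341889155
[0.43858065 0.12935243 0.03620894] [ 0.06200603 -0.12820819 -0.22310343]
top [0.35290269 0.00036724] 185.36976373882746 [0.03778297 0.04355896]
scene [ 0.35235941 -0.00114905] 185.33816003631807 [0.03751503 0.04326753]
```

Peg at 124.2°, cast at about 186° and arrow at about 185.3°, so the cast is centred. I'll back off the peg, lift, and go to the lens arm.

Call:
servo_tool(plan=[0,0.018,0,0,0,0,0,0.018,0,0,0,0,0,0,0,0,0,0,0,0,-0.08,0,0,0,0,0,-0.14,0,0,0,0,0,-0.14,0,0,0,0,0,-0.14,0,0,0,0,0,-0.14,0,0,0,0,0,0,0,0,0])

```text
time: 10.25
eef_pos: [0.4491, 0.1365, 0.2007]
orientation: [3.134, 0.005, 2.225]
contact_force: [2.0, -0.2, 0.5]
finger_gap: 0.0349
grasp_force: 0.0
```

Run:
```python
from h import *
look("c");rows([.56,-.225,.196],75,12)
c=[.452,-.18]
for a,b in((-23,3),(3,29),(29,55),(55,75)):arc(c,.116,a,b,12,75)
im=cv2.imread("pics/scene_c.png");cv2.imwrite("pics/s3.png",cv2.resize(im[165:305,255:435],None,fx=4,fy=4,interpolation=cv2.INTER_CUBIC))
```

```text
top peg angles [(np.float64(3.9), np.float64(0.147)), (np.float64(-117.1), np.float64(0.145)), (np.float64(124.5), np.float64(0.145))]
 green 187.0 (0.048197682946920395, 0.07144863903522491) [0.4584 0.0091] angle 186.38594477288228 0.067603238771563
scene peg angles [(np.float64(-115.9), np.float64(0.145)), (np.float64(124.2), np.float64(0.145))]
 green 368.0 (0.060011085122823715, 0.07694525271654129) [0.46   0.0126] angle 182.26830760731184 0.06849711499836504
[-0.118,-0.043,0,0,0,0.049,-0.121,-0.034,0,0,0,0.049,-0.123,-0.024,0,0,0,0.049,-0.125,-0.015,0,0,0,0.049,-0.126,-0.005,0,0,0,0.049,-0.126,0.004,0,0,0,0.049,-0.125,0.014,0,0,0,0.049,-0.124,0.023,0,0,0,0.049,-0.121,0.033,0,0,0,0.049,-0.119,0.042,0,0,0,0.049,-0.115,0.051,0,0,0,0.049,-0.111,0.059,0,0,0,0.049]
[0.017,0.002,0,0,0,0,0.017,0.001,0,0,0,0,0.018,0.001,0,0,0,0,0.018,0,0,0,0,0,0.018,-0.001,0,0,0,0,0.018,-0.001,0,0,0,0,0.017,-0.002,0,0,0,0,0.017,-0.003,0,0,0,0,0.017,-0.003,0,0,0,0,0.017,-0.004,0,0,0,0,0.017,-0.004,0,0,0,0,0.017,-0.005,0,0,0,0.0]
[0.017,-0.006,0,0,0,0,0.016,-0.006,0,0,0,0,0.016,-0.007,0,0,0,0,0.016,-0.008,0,0,0,0,0.016,-0.008,0,0,0,0,0.015,-0.009,0,0,0,0,0.015,-0.009,0,0,0,0,0.015,-0.01,0,0,0,0,0.014,-0.01,0,0,0,0,0.014,-0.011,0,0,0,0,0.013,-0.011,0,0,0,0,0.013,-0.012,0,0,0,0.0]
[0.012,-0.012,0,0,0,0,0.012,-0.013,0,0,0,0,0.011,-0.013,0,0,0,0,0.011,-0.014,0,0,0,0,0.01,-0.014,0,0,0,0,0.01,-0.015,0,0,0,0,0.009,-0.015,0,0,0,0,0.009,-0.015,0,0,0,0,0.008,-0.016,0,0,0,0,0.008,-0.016,0,0,0,0,0.007,-0.016,0,0,0,0,0.006,-0.016,0,0,0,0.0]
[0.004,-0.013,0,0,0,0,0.004,-0.013,0,0,0,0,0.004,-0.013,0,0,0,0,0.003,-0.013,0,0,0,0,0.003,-0.013,0,0,0,0,0.003,-0.013,0,0,0,0,0.002,-0.013,0,0,0,0,0.002,-0.013,0,0,0,0,0.001,-0.013,0,0,0,0,0.001,-0.013,0,0,0,0,0.001,-0.013,0,0,0,0,0,-0.013,0,0,0,0.0]
```

View pics/s3.png

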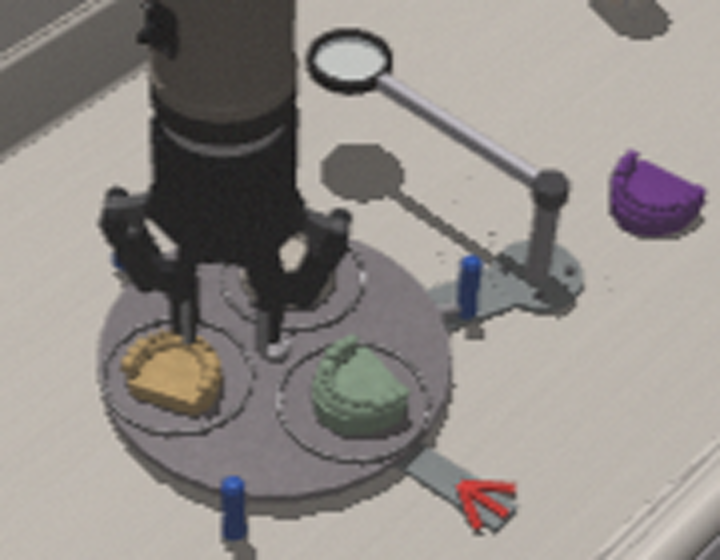

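The table now stands with the green cast straight in from the red arrow, and the gripper is clear above it. Next I'll shut the fingers and go round to the right side of the lens arm.

Call:
servo_tool(plan=[-0.118,-0.043,0,0,0,0.049,-0.121,-0.034,0,0,0,0.049,-0.123,-0.024,0,0,0,0.049,-0.125,-0.015,0,0,0,0.049,-0.126,-0.005,0,0,0,0.049,-0.126,0.004,0,0,0,0.049,-0.125,0.014,0,0,0,0.049,-0.124,0.023,0,0,0,0.049,-0.121,0.033,0,0,0,0.049,-0.119,0.042,0,0,0,0.049,-0.115,0.051,0,0,0,0.049,-0.111,0.059,0,0,0,0.049], fingers=255)

```text
time: 11.55
eef_pos: [0.5576, -0.2261, 0.1939]
orientation: [-3.138, -0.0, 1.299]
contact_force: [-0.2, -0.0, -0.4]
finger_gap: -0.0001
grasp_force: 0.0
```

Call:
servo_tool(plan=[0,0,0,0,0,0,0,0,0,0,0,0])

```text
time: 11.75
eef_pos: [0.5575, -0.2253, 0.1941]
orientation: [-3.138, -0.001, 1.301]
contact_force: [-0.4, 0.2, -0.7]
finger_gap: -0.0002
grasp_force: 0.0
```

Call:
servo_tool(plan=[0,0,0.092,0,0,0,0,0,0.092,0,0,0,0,0,0.092,0,0,0,0,0,0.092,0,0,0,0,0,0.092,0,0,0,0,0,0,0,0,0])

```text
time: 12.35
eef_pos: [0.5552, -0.2224, 0.0775]
orientation: [-3.133, -0.001, 1.304]
contact_force: [-0.6, -0.0, -0.4]
finger_gap: 0.0002
grasp_force: 0.0
```

Call:
servo_tool(plan=[0.017,0.002,0,0,0,0,0.017,0.001,0,0,0,0,0.018,0.001,0,0,0,0,0.018,0,0,0,0,0,0.018,-0.001,0,0,0,0,0.018,-0.001,0,0,0,0,0.017,-0.002,0,0,0,0,0.017,-0.003,0,0,0,0,0.017,-0.003,0,0,0,0,0.017,-0.004,0,0,0,0,0.017,-0.004,0,0,0,0,0.017,-0.005,0,0,0,0])

```text
time: 13.55
eef_pos: [0.5677, -0.1737, 0.0813]
orientation: [-3.142, 0.0, 1.301]
contact_force: [-0.5, -0.7, -0.2]
finger_gap: -0.0001
grasp_force: 0.3
```

Run:
```python
from h import *
print(read_state()["eef_pos"])
im=camera("scene");cv2.imwrite("pics/s4.png",cv2.resize(im[165:305,255:435],None,fx=4,fy=4,interpolation=cv2.INTER_CUBIC))
```

```text
[ 0.56774202 -0.17366735  0.08126248]
```

View pics/s4.png

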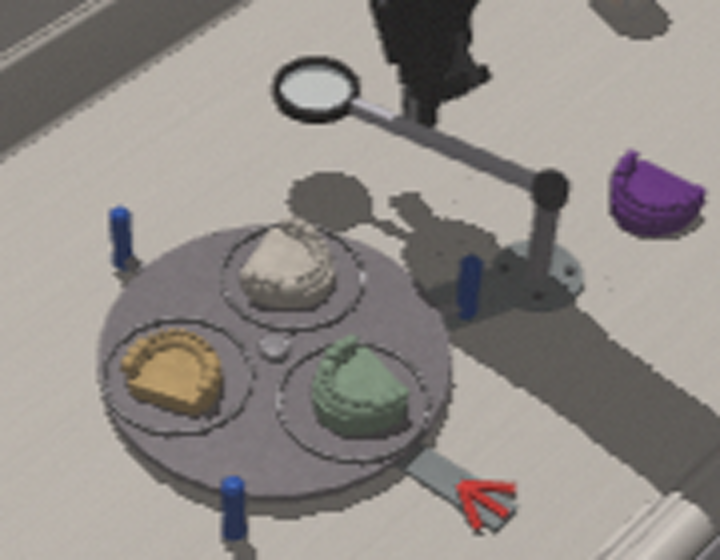

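The finger is behind the bar at crop (425,115) and the bar has started to swing. I'll continue the arc.

Call:
servo_tool(plan=[0.017,-0.006,0,0,0,0,0.016,-0.006,0,0,0,0,0.016,-0.007,0,0,0,0,0.016,-0.008,0,0,0,0,0.016,-0.008,0,0,0,0,0.015,-0.009,0,0,0,0,0.015,-0.009,0,0,0,0,0.015,-0.01,0,0,0,0,0.014,-0.01,0,0,0,0,0.014,-0.011,0,0,0,0,0.013,-0.011,0,0,0,0,0.013,-0.012,0,0,0,0])

```text
time: 14.8
eef_pos: [0.5539, -0.1231, 0.0813]
orientation: [3.141, 0.0, 1.301]
contact_force: [-0.7, -1.0, 0.8]
finger_gap: -0.0001
grasp_force: 0.3
```

Call:
servo_tool(plan=[0.012,-0.012,0,0,0,0,0.012,-0.013,0,0,0,0,0.011,-0.013,0,0,0,0,0.011,-0.014,0,0,0,0,0.01,-0.014,0,0,0,0,0.01,-0.015,0,0,0,0,0.009,-0.015,0,0,0,0,0.009,-0.015,0,0,0,0,0.008,-0.016,0,0,0,0,0.008,-0.016,0,0,0,0,0.007,-0.016,0,0,0,0,0.006,-0.016,0,0,0,0])

```text
time: 16.0
eef_pos: [0.5191, -0.0843, 0.0813]
orientation: [3.141, 0.0, 1.301]
contact_force: [0.6, -0.5, 1.4]
finger_gap: -0.0
grasp_force: 0.3
```

Call:
servo_tool(plan=[0.004,-0.013,0,0,0,0,0.004,-0.013,0,0,0,0,0.004,-0.013,0,0,0,0,0.003,-0.013,0,0,0,0,0.003,-0.013,0,0,0,0,0.003,-0.013,0,0,0,0,0.002,-0.013,0,0,0,0,0.002,-0.013,0,0,0,0,0.001,-0.013,0,0,0,0,0.001,-0.013,0,0,0,0])

```text
time: 17.0
eef_pos: [0.4896, -0.0693, 0.0813]
orientation: [3.141, 0.0, 1.301]
contact_force: [0.7, -0.9, -0.6]
finger_gap: 0.0004
grasp_force: 0.3
```

Call:
servo_tool(plan=[-0.002,-0.006,0,0,0,0,-0.002,-0.006,0,0,0,0,-0.002,-0.006,0,0,0,0,-0.002,-0.006,0,0,0,0,-0.002,-0.006,0,0,0,0,-0.002,-0.006,0,0,0,0,-0.002,-0.006,0,0,0,0])

```text
time: 17.7
eef_pos: [0.4786, -0.07, 0.0813]
orientation: [3.142, 0.0, 1.301]
contact_force: [1.2, 0.3, 0.3]
finger_gap: -0.0
grasp_force: 0.3
```

Call:
servo_tool(plan=[-0.002,-0.006,0,0,0,0,-0.002,-0.006,0,0,0,0])

```text
time: 17.9
eef_pos: [0.4754, -0.0702, 0.0813]
orientation: [-3.142, 0.0, 1.301]
contact_force: [-0.3, 0.3, -0.3]
finger_gap: 0.0
grasp_force: 0.3
```

Call:
servo_tool(plan=[-0.002,-0.006,0,0,0,0,-0.002,-0.006,0,0,0,0])

```text
time: 18.1
eef_pos: [0.4744, -0.0701, 0.0817]
orientation: [3.137, -0.002, 1.302]
contact_force: [6.9, 0.4, -4.3]
finger_gap: -0.0
grasp_force: 3.4
```

The force has risen to 7 N and the motion is blocked, so this is the stop. One small extra press, then back off and lift.

Call:
servo_tool(plan=[-0.001,-0.004,0,0,0,0,0,0,0,0,0,0])

```text
time: 18.3
eef_pos: [0.4744, -0.0702, 0.0819]
orientation: [3.135, -0.002, 1.302]
contact_force: [7.5, 0.3, -6.5]
finger_gap: 0.0
grasp_force: 3.5
```

Call:
servo_tool(plan=[0.006,0.02,0,0,0,0,0.01,0.04,0,0,0,0,0.01,0.04,0,0,0,0,0,0,-0.08,0,0,0,0,0,-0.14,0,0,0,0,0,-0.14,0,0,0,0,0,-0.14,0,0,0,0.1,0,-0.1,0,0,0,0,0,0,0,0,0])

```text
time: 19.2
eef_pos: [0.5075, -0.0431, 0.2355]
orientation: [3.134, -0.003, 1.305]
contact_force: [0.0, 0.2, -0.5]
finger_gap: 0.0001
grasp_force: 0.0
```

Run:
```python
from h import *
look("d");im=cv2.imread("pics/scene_d.png");cv2.imwrite("pics/s5.png",cv2.resize(im[165:305,255:435],None,fx=4,fy=4,interpolation=cv2.INTER_CUBIC))
```

```text
top peg angles [(np.float64(3.9), np.float64(0.147)), (np.float64(-116.9), np.float64(0.146)), (np.float64(124.5), np.float64(0.145))]
 green 124.5 (0.048298295587301254, 0.05007676035165787) [0.4481 0.0117] angle 183.60892094743232 0.0776946036106108
scene peg angles [(np.float64(4.4), np.float64(0.144)), (np.float64(-116.6), np.float64(0.145)), (np.float64(124.3), np.float64(0.144))]
 green 265.0 (0.06354112923145294, 0.05525730550289154) [0.449  0.0169] angle 178.8434947337657 0.07945978633148935
```

View pics/s5.png

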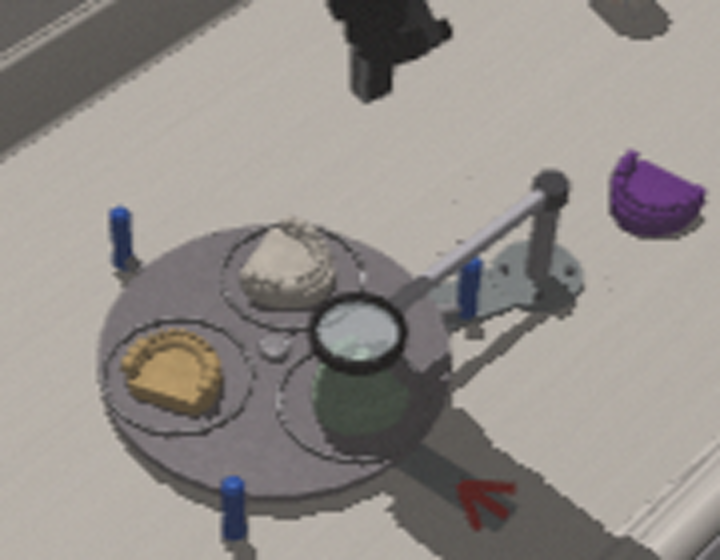

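The lens ring is now at crop (358,333), full-image about (344.5,248). The pegs have not moved and the gripper is clear. I'll check the lens position and hand in.

Run:
```python
from h import *
p=ray("scene",(344.5,248.3),.093);print(p);d=p[:2]-[.456,-.178];print(np.degrees(np.arctan2(d[1],d[0])),np.hypot(*d))
if np.hypot(*(p[:2]-[.457,.010]))<.012: print(finish_job())
```

```text
[0.45663995 0.01024719 0.093     ]
89.80522304909182 0.188248274830275
the job is handed in; nothing more can be done
None
```

The job is handed in, though no pass/fail result came back: the green cast stands within about 4 mm of the viewing place at the red arrow, the lens arm is at its stop over it, and the gripper is clear.

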